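# Take the bench pile apart onto its holders

## Robot

A 6-joint arm with a two-finger parallel gripper is mounted at the origin on a cart in front of the work surface, level with it; the furniture and walls round the work are solid. World frame = base frame: x ahead of the robot, y to its left, z up, the work surface at z = 0. Lengths are in m, angles in rad, forces in N, time in s.
With the tool pointing down it reaches from about 0.3 to 0.95 m from the base axis. Payload 3.1 kg.
Tool frame: the origin (TCP) lies on the centre line of the jaws, within the pads' length; the fingertips stand 8 mm ahead of it and the grasp point (between the pads) lies 11 mm behind it; z points along the fingers, y is the line along which they close (so a half turn about z gives the same grasp; the last joint's range is limited). The gripper opens to 85 mm and grips with 20 to 120 N. Pads are 22 mm wide; open, the fingers measure 114 mm over their backs; the gripper's body (76 mm by 85 mm) begins 54 mm behind the grasp point. The pads swing forward as they close: fully open they stand 13 mm farther back than shut.
Start: joints at [-1.195, 0.308, 1.634, -0, 1.2, -0.07], TCP at [0.269, -0.564, 0.239] pointing down, gripper open.
Joint ranges: [-3.06, 3.06], [-0.79, 1.96], [0.05, 2.63], [-1.19, 4.34], [0.05, 2.64], [-2.94, 2.94]. Speed limits (rad/s): [2.79, 2.79, 3.14, 3.14, 3.14, 3.14].

## Interface

Orientations are given as a unit quaternion [w, x, y, z].
In Python, from workcell import env gives the robot as it stands.
- The arm moves only by the tool jog_arm, never from a script. Its argument "targets" is a list of rows, each a list of 7 numbers: the shift along the tool's x, y, z in m, then the turn, a rotation vector about the tool's x, y, z in rad, then the opening in per cent of the stroke, from 0 (shut) to 100 (fully open). In form: [[x, y, z, rx, ry, rz, fingers], ...]. A call has 1 to 12 rows; each row is the pose to reach, as a shift and turn from the pose commanded when the call began, along the tool's axes at that moment; what a row does not reach only later rows make up. A row lasts 1/8 s, in which the tool goes at most 62.5 mm and 10.7 degrees, less where a joint would pass 70% of its speed; a pose out of reach is approached as far as the arm can. A call with a gripper value outside its range is refused whole. The fingers move at their own pace and stop on an object; "grip_force" is the grip in N (left out, the last holds). Time passes only in rows, so rows that repeat a pose let the fingers close. It gives the time, the measured TCP pose, the force, the opening and the grip force at its end, in the units of the state.
- env.sense(): the state, without advancing time (a new reading comes with each control period).
- env.get_image(name): name is "side" or "top"; returns a dict with "img" (480x640x3 uint8, blue, green, red), "z_map" (480x640 float32, m along the optical axis (not along the pixel's ray), 0 where there is no reading), "fx", "fy", "cx", "cy" (pixels), "xyz" and "attitude" of the camera in the world. Camera axes: x right, y up, looking along -z (the intrinsics and any distortion apply to the point x, -y, -z); pixel columns grow to the right and rows downward; lengths in m; the calibration is good to about 2 mm. A picture is of the moment at which its call begins.
- env.finish_job(): hands the job in; it is judged then, once.
The state is a dict: "time": time; "joint_positions": joint angles; "joint_vel": joint speeds; "tau": joint torques, N m; "eef_pos": TCP position; "eef_rot": TCP orientation; "contact_force": force on the tool from outside, world axes, zero at the start; "ft_torque": the same for the moment, N m; "gripper_width": opening from 0.0 (shut) to 1.0 (fully open); "gripper_force": force on a finger pad.
Only numpy, scipy, OpenCV 4.12 (cv2) and the standard library are available. Lean on these libraries where they do the work, as an engineer would, in place of code of your own. Each camera call takes 0.05 s, during which the arm holds its last target. There are 200 camera calls.

## Task

Someone has left a glass staining jar with a round lidded tin, a slotted cassette and a small steel mould piled on its lid. Take the pile apart from the top down and put each thing away in turn: the mould lengthways between the two pins of the round-footed rest, the cassette lengthways between the two end stops of the rectangular-footed rest, the tin flat inside the round holder and last the jar upright inside the square steel tray. Do not tip the jar, and leave the empty beaker and the forceps where they are.

Things in the scene. Friction and masses are not known exactly. Their poses are not given: they have to be found in the camera images.
- mould_center (a point): empty pressed-steel base mould, a small open rectangular tub, 24 x 30 x 9 mm (x, y, z), grip it across its 24 mm; top of the pile at the start. The point is its centre, half-way up; y runs along its 30 mm length, z up.
- cassette_center (a point): flat slotted orange plastic tissue cassette, 28 x 40 x 6 mm (x, y, z), one short end bevelled; lies on the tin under the mould, with its ends showing. The point is its centre, half-way up; y runs along its 40 mm length, z up. Grip it across its 28 mm.
- tin_center (a point): round flat-topped aluminium sample tin with its lid on (fixed), straight-sided, 46 mm in diameter, 16 mm high; lies on the jar lid, which is wider than it all round, under the cassette. The point is its centre, half-way up; z up.
- jar_center (a point): square glass staining jar with flat blue lid (fixed on), 52 x 52 x 88 mm, about 0.25 kg; stands on the bench at the bottom of the pile. The point is its centre, half-way up; x and y are square to its sides, z up.
- mould_rest_seat (a point): place for the mould: fixed steel rest with a dark round foot 62 mm across and 5 mm high, carrying a narrow bar 18 mm wide (x) and 54 mm long (y) whose flat top is 24 mm above the bench; an upright brass pin, 6 mm thick and 7 mm high, stands near each end, 42 mm clear between them. The mould overhangs the bar by 3 mm on either side, so fingers can reach down beside it. The point is the centre of the bar's top; y runs from pin to pin.
- cassette_rest_seat (a point): place for the cassette: fixed aluminium rest with a grey rectangular foot 50 x 78 mm (x, y), 5 mm high, carrying a narrow bar 22 mm wide (x) and 68 mm long (y) whose flat top is 24 mm above the bench; a square-edged stop 5 mm high stands across each end, 58 mm clear between them. The cassette overhangs the bar by 3 mm on either side, so fingers can reach down beside it. The point is the centre of the bar's top between the stops; y runs from stop to stop.
- tin_holder_seat (a point): place for the tin: fixed round aluminium holder, 74 mm outside and 62 mm inside, floor 3 mm above the bench, rim 7 mm above the bench. The point is the centre of its floor.
- jar_tray_seat (a point): place for the jar: fixed square steel tray, 78 x 78 mm outside, 66 x 66 mm inside, floor 3 mm above the bench, rim 9 mm above the bench. The point is the centre of its floor; x and y are square to its sides.
- beaker_center (a point): bystander: empty clear round beaker standing on the bench, 54 mm across and 70 mm high, loose. The point is its centre, half-way up.
- forceps_center (a point): bystander: steel forceps lying along y on the bench behind the work, in front of the tube rack, 10 x 118 x 11 mm (x, y, z), loose. The point is its centre, half-way up.
There are look-alikes about, which are no part of the job. What is shaped like the part that bears tin_center but red is not meant.

How it is judged:
By the outcome, as a careful person would: the job done as asked, in the order asked, and still so for the second after the job is handed in, with the robot touching nothing.
It also fails if it takes over 109 s, if anything falls off the work surface, if the arm or the gripper's body presses on something with over 40 N, if the wrist force passes 120 N, or if a joint passes its speed limit or range.

## Working session

There is one attempt and no reset: what is moved stays moved. The work goes in short steps, Python scripts to look and compute and a tool call to move; the robot and the scene stay as the last step left them, time stands still between calls to the robot, and variables do not carry over. Pictures are saved under pics/ and viewed, at most 15 in all, crops included, and the job is handed in when it is done.

Besides the shell and the picture viewer there is one more tool, called as name(argument=value, ...) on one line, values as JSON. jog_arm: Moves the arm, as the interface text tells. Its arguments: {"type":"object","properties":{"targets":{"type":"array"},"grip_force":{"type":"number"}},"required":["targets"]}

```bash
ls; mkdir -p pics; cat > h.py <<'E'
import numpy as np, cv2, pickle
from scipy.spatial.transform import Rotation as R
from workcell import env
def grab(name,tag):
    d=env.get_image(name); cv2.imwrite(f'pics/{tag}.png',d['img']); pickle.dump(d,open(f'{tag}.pkl','wb')); return d
def cloud(d):
    z=d['z_map']; v,u=np.mgrid[:480,:640]
    c=np.stack([(u-d['cx'])/d['fx']*z,-(v-d['cy'])/d['fy']*z,-z],-1)
    a=np.array(d['attitude'],float)
    r=R.from_matrix(a) if a.shape==(3,3) else R.from_quat(a[[1,2,3,0]])
    P=c@r.as_matrix().T+np.array(d['xyz']); P[z<=0]=np.nan
    return P
E
python3 - <<'E'
from h import *
for n in('top','side'):
    d=grab(n,n+'0'); print({k:v for k,v in d.items() if k not in('img','z_map')})
print(env.sense())
E
```

```text
pics
{'fx': 522.5715224050009, 'fy': 522.5715224050009, 'cx': 322.7865503084494, 'cy': 241.28600709846748, 'xyz': array([ 0.46652805, -0.09086103,  1.09081231]), 'attitude': array([ 0.71259446,  0.04815512, -0.04598538, -0.69840932])}
{'fx': 470.6951546386898, 'fy': 470.6951546386898, 'cx': 312.0561368565191, 'cy': 230.24978668550833, 'xyz': array([ 0.50842457, -0.73342394,  0.59973656]), 'attitude': array([ 0.89614893,  0.43986993, -0.01842355, -0.05560676])}
{'time': 0.1, 'joint_positions': array([-1.19468870e+00,  3.08901114e-01,  1.63508690e+00, -1.35772621e-05,
        1.19971169e+00, -6.97060083e-02]), 'joint_vel': array([ 0.00036596, -0.00082933, -0.00198716,  0.00037854,  0.0007187 ,
       -0.00049439]), 'tau': array([-9.45519059e-04, -4.16407228e+01, -2.77644932e+01, -4.64338677e-05,
        3.99769851e-03,  1.38506456e-05]), 'eef_pos': array([ 0.26918908, -0.56323271,  0.23815921]), 'eef_rot': array([-1.04022212e-03,  9.75257886e-01,  2.21067739e-01, -1.67020373e-04]), 'contact_force': array([ 0.61393613, -0.07660553, -1.17413516]), 'ft_torque': array([-0.04891354,  0.03041064,  0.00034422]), 'gripper_force': 0.0, 'gripper_width': 1.000042016951919}
```

View pics/top0.png

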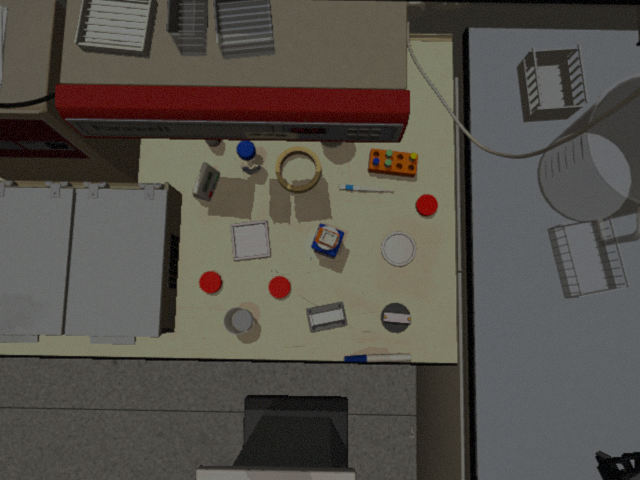

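View pics/side0.png

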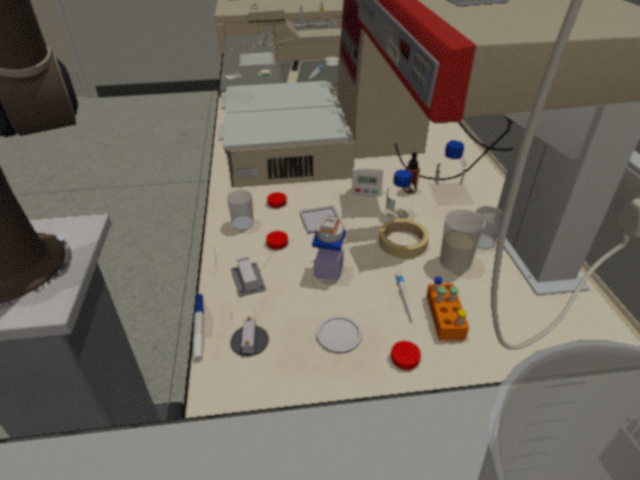

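Top view: pile (328,238), tray (251,240), tin holder (398,249), cassette rest (326,317), mould rest (396,318), beaker (239,320), forceps (365,189). Things that could be confused: red tins (210,282), (280,287), (426,205) against the tin in the pile (328,238); the cork ring (298,170) against the holder (398,249). The choice is the pile at (328,238). I'll check it in a crop.

```bash
cat > m.py <<'E'
from h import *
d=pickle.load(open('top0.pkl','rb')); P=cloud(d); im=d['img']
def crop(u,v,r,s): return cv2.resize(im[v-r:v+r,u-r:u+r],(s,s),interpolation=cv2.INTER_CUBIC)
cv2.imwrite('pics/c1.png',np.vstack([np.hstack([crop(328,238,25,300),crop(398,249,25,300)]),np.hstack([crop(326,317,25,300),crop(396,318,25,300)])]))
def box(name,u,v,r,lo,hi):
    Q=P[v-r:v+r,u-r:u+r].reshape(-1,3); q=Q[(Q[:,2]>lo)&(Q[:,2]<hi)]
    if len(q)<5: print(name,len(q)); return
    (c,s,a)=cv2.minAreaRect((q[:,:2]*1000).astype(np.float32))
    print(name,len(q),'rect c',np.round(c,1),'size',np.round(s,1),'ang %.1f'%a,'mean',np.round(q.mean(0)*1000,1))
box('mould',328,238,25,.1125,.13)
box('mould+cass',328,238,25,.1065,.13)
box('cass',328,238,25,.1065,.1125)
box('tin',328,238,25,.098,.107)
box('jar',328,238,25,.08,.095)
box('tray',251,240,28,.005,.02); box('hold',398,249,25,.005,.02); 
box('crest',326,317,28,.018,.04); box('crestfoot',326,317,28,.003,.04);box('mrest',396,318,25,.018,.04); box('mfoot',396,318,25,.003,.04)
box('beaker',239,320,25,.05,.09)
box('bench',300,215,5,-.02,.02)
for r in (range(300,336,3)): print(np.round(P[r,300:352:4,2]*1000).astype(int))
print(np.round(P[228:250:2,312:346:2,2]*1000).astype(int))
E
python3 m.py
```

```text
mould 133 rect c [603.7 -96. ] size [31.1 24.4] ang 66.5 mean [604.3 -95.8 116.4]
mould+cass 304 rect c [606.8 -93.3] size [40.  32.2] ang 70.5 mean [605.1 -93.4 112.5]
cass 171 rect c [606.8 -93.3] size [40.  32.2] ang 70.5 mean [605.8 -91.6 109.4]
tin 153 rect c [606.1 -93.9] size [45.2 43.7] ang 47.6 mean [605.3 -93.7 103.3]
jar 257 rect c [604.6 -94.5] size [52.2 51.8] ang 70.2 mean [597.2 -96.8  86.7]
tray 428 rect c [614.8  66.2] size [ 91.  111.5] ang 1.2 mean [611.9  66.6   7.6]
hold 242 rect c [ 603.7 -255.1] size [72.  96.4] ang 18.0 mean [ 600.2 -243.8    6.6]
crest 368 rect c [455.5 -95.7] size [21.6 68.1] ang 12.4 mean [455.4 -95.9  23.6]
crestfoot 760 rect c [455.5 -96.6] size [110.  109.6] ang 0.7 mean [456.  -96.1  13.9]
mrest 237 rect c [ 457. -238.] size [53.9 17.8] ang 85.9 mean [ 457.  -237.7   23.1]
mfoot 585 rect c [ 457.6 -239.1] size [90.9 95.6] ang 88.1 mean [ 456.5 -237.1   12.3]
beaker 177 rect c [445.7  77.6] size [52.7 51.8] ang 44.4 mean [445.5  82.5  64.9]
bench 100 rect c [669.3 -35.4] size [21.  19.4] ang 1.2 mean [669.2 -35.4  -1.1]
[-1 -2  0 -3  0  
[... 4343 characters left out ...]
 88                    4
                     0                    1]
 [                  87                   87                   88
                    85                   88                  103
                   101                  103                   99
                   102                  100                   86
                    85                   85                    4
                    -2                   -1]]m.py:19: RuntimeWarning: invalid value encountered in cast
  for r in (range(300,336,3)): print(np.round(P[r,300:352:4,2]*1000).astype(int))
m.py:20: RuntimeWarning: invalid value encountered in cast
  print(np.round(P[228:250:2,312:346:2,2]*1000).astype(int))
```

View pics/c1.png

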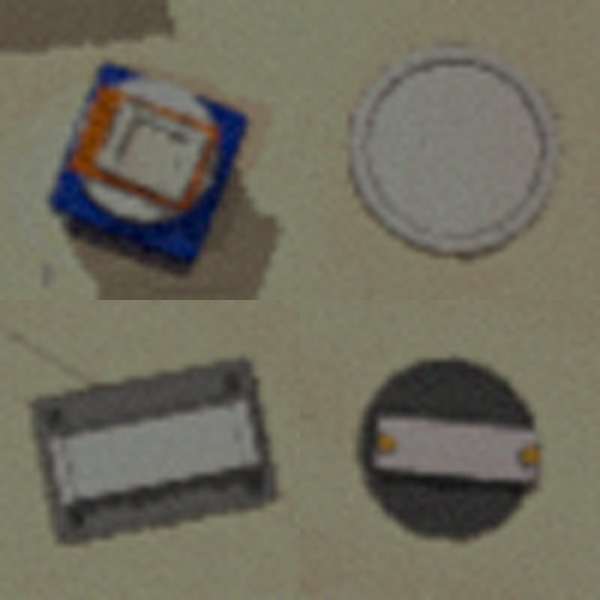

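The pile crop shows an orange cassette under a steel mould, on an aluminium tin and a blue lid, so the choice is right. Both rests and the holder are as described.

```bash
cat >> h.py <<'E'
def to(x,y,z,yaw):
    """tool-frame shift & rz from measured pose to world target; yaw deg of tool x, tool down"""
    s=env.sense(); q=np.array(s['eef_rot'])[[1,2,3,0]]; r=R.from_quat(q)
    t=R.from_euler('z',yaw,degrees=True)*R.from_euler('x',180,degrees=True)
    print('now',np.round(s['eef_pos'],4),'yaw %.1f'%np.degrees(np.arctan2(*r.as_matrix()[[1,0],0])),'t %.2f'%s['time'],'F',np.round(s['contact_force'],1),'w %.3f'%s['gripper_width'],'gf %.0f'%s['gripper_force'])
    print('shift',np.round(r.inv().apply(np.array([x,y,z])-s['eef_pos']),4),'rot',np.round((r.inv()*t).as_rotvec(),4))
E
python3 - <<'E'
from h import *
d=pickle.load(open('top0.pkl','rb')); P=cloud(d); g=P.copy()
z=cv2.medianBlur(np.nan_to_num(P[...,2]).astype(np.float32),5)
for n,u,v,r,t in(('tray',251,240,30,.0045),('hold',398,249,28,.0035)):
    m=np.zeros(z.shape,np.uint8); m[v-r:v+r,u-r:u+r]=z[v-r:v+r,u-r:u+r]>t
    c=max(cv2.findContours(m,0,1)[0],key=cv2.contourArea)
    f=np.zeros_like(m); cv2.drawContours(f,[c],-1,1,-1)
    # back-project pixels to plane z=8mm
    vv,uu=np.nonzero(f); 
    a=np.array(d['attitude']); M=R.from_quat(a[[1,2,3,0]]).as_matrix()
    ray=np.stack([(uu-d['cx'])/d['fx'],-(vv-d['cy'])/d['fy'],-np.ones(len(uu))],-1)@M.T
    q=d['xyz']+ray*((.008-d['xyz'][2])/ray[:,2])[:,None]
    print(n,cv2.minAreaRect((q[:,:2]*1000).astype(np.float32)),q.mean(0)*1000,cv2.minEnclosingCircle((q[:,:2]*1000).astype(np.float32)))
to(.605,-.0945,.19,68)
E
```

```text
tray ((611.5513305664062, 66.40554809570312), (77.81643676757812, 77.63414764404297), 7.582348823547363) [624.10737281  52.39783277   8.        ] ((611.2759399414062, 66.71031188964844), 51.47654724121094)
hold ((602.772216796875, -227.2646484375), (39.586944580078125, 71.62025451660156), 77.46090698242188) [ 605.02885265 -224.20987212    8.        ] ((599.7783813476562, -240.75640869140625), 35.81702423095703)
now [ 0.2692 -0.5632  0.2382] yaw 25.5 t 0.10 F [ 0.6 -0.1 -1.2] w 1.000 gf 0
shift [ 0.5051 -0.278   0.0488] rot [-0.002  -0.0009 -0.741 ]
```

jog_arm(targets=[[0.05,-0.028,0.0,0,0,-0.07,45],[0.1,-0.056,0.0,0,0,-0.15,45],[0.15,-0.083,0.01,0,0,-0.22,45],[0.2,-0.11,0.02,0,0,-0.3,45],[0.25,-0.14,0.02,0,0,-0.37,45],[0.3,-0.167,0.03,0,0,-0.44,45],[0.35,-0.195,0.03,0,0,-0.52,45],[0.4,-0.222,0.04,0,0,-0.6,45],[0.45,-0.25,0.045,0,0,-0.67,45],[0.49,-0.27,0.049,0,0,-0.72,45],[0.505,-0.278,0.049,-0.002,-0.001,-0.741,45],[0.505,-0.278,0.049,-0.002,-0.001,-0.741,45]], grip_force=25)

```text
time: 1.6
eef_pos: [0.6052, -0.0948, 0.1899]
eef_rot: [0.001, 0.829, 0.56, -0.001]
contact_force: [-0.6, -1.2, 0.3]
gripper_width: 0.452
gripper_force: 0.0
```

```bash
python3 - <<'E'
from h import *
d=grab('side','s1'); cv2.imwrite('pics/s1c.png',cv2.resize(d['img'][130:300,230:430],(800,680))[:600])
to(.6045,-.0955,.15,68)
E
```

```text
now [ 0.6046 -0.0958  0.1899] yaw 68.0 t 1.65 F [-0.8 -0.2 -0.3] w 0.452 gf 0
shift [ 0.0003 -0.0002  0.0399] rot [0.0004 0.0027 0.0002]
```

View pics/s1c.png

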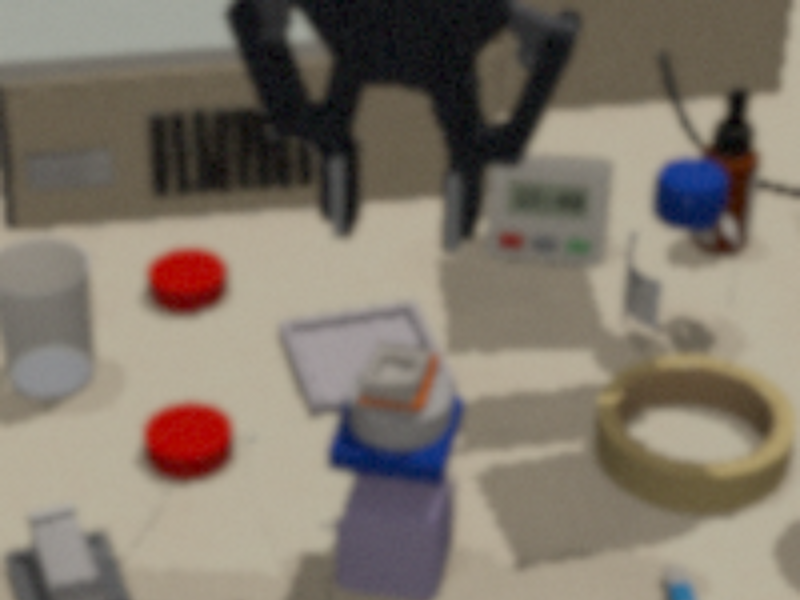

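The fingers (tips near px (315,188) and (344,191) in the side view) straddle the pile's line. Next I'll measure the fingertip height and fix the mould yaw.

```bash
python3 - <<'E'
from h import *
d=pickle.load(open('s1.pkl','rb')); P=cloud(d)
for u0,u1 in((310,320),(339,350)):
    Q=P[175:196,u0:u1].reshape(-1,3); Q=Q[(Q[:,2]>.15)&(abs(Q[:,1]+.095)<.05)]
    print(len(Q),np.round(np.sort(Q[:,2])[:8],4),Q[:,:2].mean(0))
# mould from side
Q=P[205:235,312:345].reshape(-1,3); Q=Q[(Q[:,2]>.113)&(Q[:,2]<.13)]
print(len(Q),cv2.minAreaRect((Q[:,:2]*1e3).astype(np.float32)),Q.mean(0))
# mould from top0, robust on smoothed z
d=pickle.load(open('top0.pkl','rb')); P=cloud(d); s=P[213:263,303:353].reshape(-1,3)
for lo,hi in((.114,.125),(.1145,.122)):
    q=s[(s[:,2]>lo)&(s[:,2]<hi)][:,:2]*1e3; m=np.median(q,0); q=q[np.linalg.norm(q-m,axis=1)<20]
    print(len(q),cv2.minAreaRect(q.astype(np.float32)))
E
```

```text
132 [0.1856 0.1861 0.1869 0.1874 0.1875 0.1877 0.1879 0.1881] [ 0.58101634 -0.09348612]
153 [0.1854 0.1859 0.1864 0.1867 0.1877 0.1881 0.1882 0.1889] [ 0.6262615  -0.11268687]
176 ((604.63720703125, -97.16847229003906), (33.707271575927734, 25.046173095703125), 68.34523010253906) [ 0.60433553 -0.09709789  0.1175088 ]
114 ((604.1115112304688, -95.49186706542969), (29.778730392456055, 24.13740348815918), 67.41345977783203)
105 ((604.1115112304688, -95.49186706542969), (29.778730392456055, 24.13740348815918), 67.41345977783203)
```

jog_arm(targets=[[0,0,0.04,0,0.003,0,45],[0,0,0.062,0,0.003,0,45],[0,0,0.0704,0,0.003,0,45],[0,0,0.0704,0,0.003,0,45],[0,0,0.0704,0,0.003,0,28],[0,0,0.0704,0,0.003,0,20],[0,0,0.0704,0,0.003,0,20],[0,0,0.0704,0,0.003,0,20],[0,0,0.0704,0,0.003,0,20]], grip_force=25)

```text
time: 2.78
eef_pos: [0.6064, -0.0959, 0.1214]
eef_rot: [0.001, 0.829, 0.559, 0.002]
contact_force: [-1.2, -0.5, 6.4]
gripper_width: 0.27
gripper_force: 26.3
```

jog_arm(targets=[[0,0,-0.005,0,0,0,20],[0,0,-0.015,0,0,0,20],[0,0,-0.03,0,0,0,20],[0,0,-0.05,0,0,0,20],[0,0,-0.05,0,0,0,20]])

```text
time: 3.4
eef_pos: [0.6074, -0.096, 0.1732]
eef_rot: [0.002, 0.829, 0.559, 0.003]
contact_force: [-0.5, 0.2, -0.3]
gripper_width: 0.27
gripper_force: 25.7
```

```bash
python3 - <<'E'
from h import *
d=grab('side','s2'); cv2.imwrite('pics/s2c.png',cv2.resize(d['img'][150:300,240:420],(720,600)))
P=cloud(d); Q=P[170:240,300:360].reshape(-1,3)
to(.457,-.2379,.12,86)
E
```

```text
now [ 0.6064 -0.0958  0.1718] yaw 68.0 t 3.45 F [0.9 0.  0.8] w 0.272 gf 26
shift [-0.1878 -0.0855  0.051 ] rot [ 0.0052 -0.0012 -0.3142]
```

View pics/s2c.png

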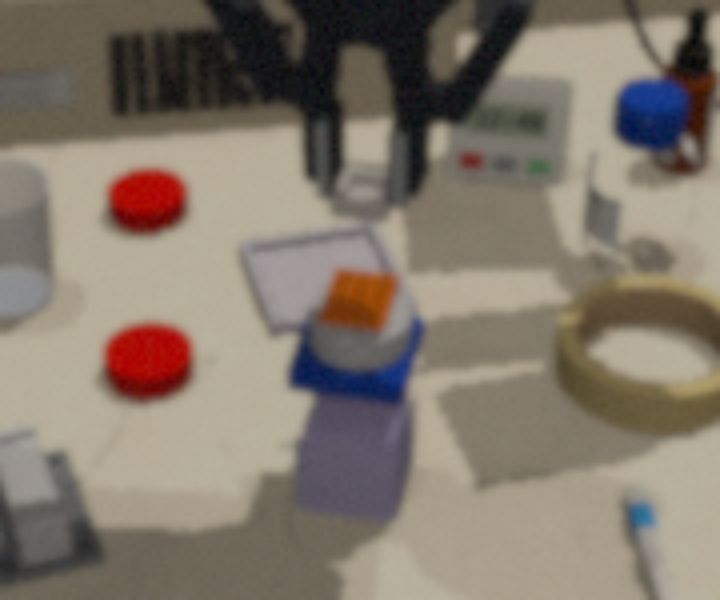

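jog_arm(targets=[[-0.02,-0.01,0,0,0,-0.04,20],[-0.055,-0.025,0,0,0,-0.1,20],[-0.095,-0.043,0.01,0.002,0,-0.17,20],[-0.135,-0.062,0.02,0.003,0,-0.23,20],[-0.168,-0.077,0.035,0.005,0,-0.29,20],[-0.184,-0.084,0.05,0.005,-0.001,-0.314,20],[-0.188,-0.0855,0.056,0.005,-0.001,-0.314,20],[-0.188,-0.0855,0.056,0.005,-0.001,-0.314,20]])

```text
time: 4.45
eef_pos: [0.4554, -0.2374, 0.113]
eef_rot: [-0.002, 0.732, 0.682, -0.001]
contact_force: [0.1, -0.1, -0.2]
gripper_width: 0.268
gripper_force: 25.7
```

```bash
python3 - <<'E'
from h import *
d=grab('side','s3'); cv2.imwrite('pics/s3c.png',cv2.resize(d['img'][220:370,180:340],(640,600)))
to(.457,-.2379,.037,86)
P=cloud(d); Q=P[230:370,190:330].reshape(-1,3); Q=Q[(Q[:,2]>.018)&(Q[:,2]<.033)&(abs(Q[:,0]-.457)<.03)&(abs(Q[:,1]+.238)<.04)]; print(len(Q),cv2.minAreaRect((Q[:,:2]*1e3).astype(np.float32)),Q.mean(0))
E
```

```text
now [ 0.4561 -0.2375  0.1135] yaw 86.0 t 4.50 F [ 0.1 -0.   0.4] w 0.272 gf 26
shift [-0.0004  0.0012  0.0765] rot [-0.003  -0.0009 -0.0003]
357 ((456.5122985839844, -239.19204711914062), (54.127811431884766, 18.326868057250977), 85.5817642211914) [ 0.45685929 -0.24135019  0.02485062]
```

View pics/s3c.png

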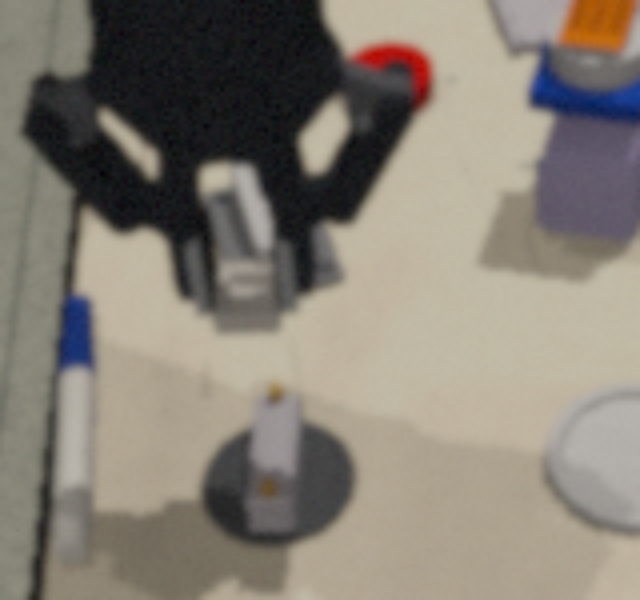

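The picture shows the mould level in the fingers (245,290) with the bar and pins below it (275,450). I'm lowering it.

jog_arm(targets=[[0,0.001,0.03,-0.003,-0.001,0,20],[0,0.001,0.055,-0.003,-0.001,0,20],[0,0.001,0.07,-0.003,-0.001,0,20],[0,0.001,0.074,-0.003,-0.001,0,20],[0,0.001,0.076,-0.003,-0.001,0,20],[0,0.001,0.0765,-0.003,-0.001,0,20],[0,0.001,0.0765,-0.003,-0.001,0,20]])

```text
time: 5.38
eef_pos: [0.4569, -0.2381, 0.0376]
eef_rot: [0.001, 0.731, 0.682, -0.0]
contact_force: [0.2, -0.5, 0.7]
gripper_width: 0.273
gripper_force: 25.7
```

jog_arm(targets=[[0,0,0.001,0,0,0,20],[0,0,0.002,0,0,0,20],[0,0,0.002,0,0,0,20]])

```text
time: 5.75
eef_pos: [0.4565, -0.2379, 0.0352]
eef_rot: [0.0, 0.731, 0.682, -0.0]
contact_force: [-0.5, 0.6, 3.1]
gripper_width: 0.273
gripper_force: 25.9
```

Contact felt, so I'll release and go up.

jog_arm(targets=[[0,0,0,0,0,0,36],[0,0,0,0,0,0,42],[0,0,0,0,0,0,42],[0,0,0,0,0,0,42],[0,0,-0.015,0,0,0,42],[0,0,-0.05,0,0,0,45],[0,0,-0.1,0,0,0,45],[0,0,-0.15,0,0,0,45],[0,0,-0.15,0,0,0,45]], grip_force=25)

```text
time: 6.88
eef_pos: [0.46, -0.24, 0.1912]
eef_rot: [0.006, 0.731, 0.682, 0.001]
contact_force: [-0.0, -0.6, -0.4]
gripper_width: 0.447
gripper_force: 0.0
```

```bash
python3 - <<'E'
from h import *
t=grab('top','t4'); s=grab('side','s4')
A=cv2.resize(t['img'][205:275,295:355],(514,600)); cv2.imwrite('pics/c4.png',cv2.resize(s['img'][290:360,225:275],(400,560)))
P=cloud(s); Q=P[290:360,225:275].reshape(-1,3); q=Q[(Q[:,2]>.028)&(Q[:,2]<.04)]; print('mould',len(q),cv2.minAreaRect((q[:,:2]*1e3).astype(np.float32)),q.mean(0))
for n,d,(v0,v1,u0,u1) in(('top',t,(213,263,303,353)),('side',s,(205,245,305,350))):
    P=cloud(d); h=d['img'].astype(int); m=(h[...,2]-h[...,0]>60)
    k=np.zeros(m.shape,bool); k[v0:v1,u0:u1]=1; q=P[k&m&(P[...,2]>.1)&(P[...,2]<.12)]
    print(n,len(q),cv2.minAreaRect((q[:,:2]*1e3).astype(np.float32)) if len(q)>5 else '',np.median(q,0))
to(.6055,-.0935,.15,70)
E
```

```text
mould 221 ((457.1567077636719, -238.75454711914062), (52.898860931396484, 23.98382568359375), 86.42786407470703) [ 0.45684287 -0.23894855  0.03173124]
top 300 ((605.7228393554688, -93.51116180419922), (39.02069854736328, 27.998003005981445), 69.89092254638672) [ 0.60568378 -0.09409662  0.10840604]
side 236 ((604.35302734375, -93.62913513183594), (40.510929107666016, 30.253402709960938), 73.29649353027344) [ 0.60494173 -0.09473539  0.11114572]
now [ 0.4567 -0.2379  0.1863] yaw 86.0 t 6.97 F [ 0.6 -0.1 -1.2] w 0.455 gf 0
shift [0.1545 0.1383 0.0363] rot [0.0019 0.0012 0.2791]
```

View pics/c4.png

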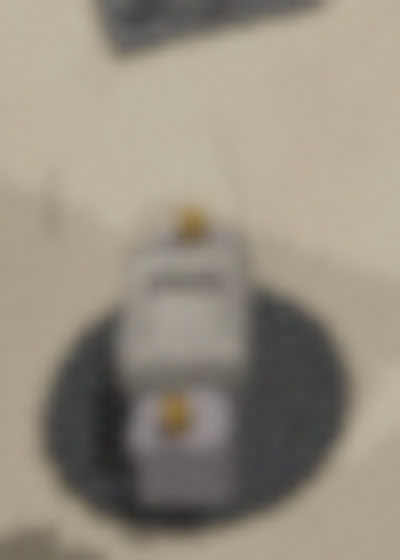

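The mould lies flat between the pins at (185,300). Next is the cassette.

jog_arm(targets=[[0.03,0.027,0,0,0,0.05,45],[0.07,0.062,0,0,0,0.12,42],[0.11,0.098,0,0.001,0.001,0.2,40],[0.14,0.125,0.02,0.002,0.001,0.26,40],[0.1543,0.138,0.036,0.002,0.001,0.279,40],[0.1543,0.138,0.055,0.002,0.001,0.279,40],[0.1543,0.138,0.064,0.002,0.001,0.279,40],[0.1543,0.138,0.066,0.002,0.001,0.279,40],[0.1543,0.138,0.066,0.002,0.001,0.279,40]])

```text
time: 8.1
eef_pos: [0.6047, -0.0943, 0.1192]
eef_rot: [-0.001, 0.819, 0.573, -0.0]
contact_force: [0.8, -0.1, -0.1]
gripper_width: 0.396
gripper_force: 0.0
```

```bash
python3 - <<'E'
from h import *
d=grab('side','s5'); cv2.imwrite('pics/s5c.png',cv2.resize(d['img'][180:260,290:370],(600,600)))
to(.6053,-.0937,.115,70)
E
```

```text
now [ 0.6051 -0.0943  0.1197] yaw 69.9 t 8.15 F [ 0.1 -0.2  0.5] w 0.403 gf 0
shift [0.0006 0.     0.0047] rot [-0.0009 -0.0004 -0.0009]
```

View pics/s5c.png

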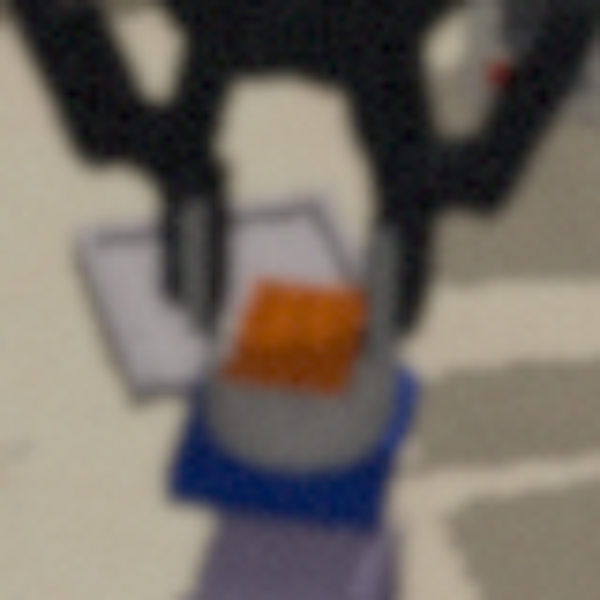

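Fingers straddle the cassette with both tips beside it, left (200,320) and right (380,340). Now I'm creeping down.

jog_arm(targets=[[0,0,0.002,0,0,0,40],[0,0,0.0035,0,0,0,40],[0,0,0.0035,0,0,0,40]])

```text
time: 8.52
eef_pos: [0.6048, -0.0935, 0.1154]
eef_rot: [-0.001, 0.819, 0.574, -0.001]
contact_force: [0.0, -0.3, 0.9]
gripper_width: 0.4
gripper_force: 0.0
```

jog_arm(targets=[[0,0,0.0007,0,0,0,40],[0,0,0.0015,0,0,0,40],[0,0,0.0015,0,0,0,40]])

```text
time: 8.9
eef_pos: [0.6047, -0.0934, 0.1137]
eef_rot: [-0.001, 0.819, 0.574, -0.001]
contact_force: [0.3, 0.1, -0.5]
gripper_width: 0.402
gripper_force: 0.0
```

jog_arm(targets=[[0,0,0,0,0,0,34],[0,0,0,0,0,0,26],[0,0,0,0,0,0,24],[0,0,0,0,0,0,24],[0,0,0,0,0,0,24]])

```text
time: 9.52
eef_pos: [0.605, -0.0936, 0.114]
eef_rot: [-0.001, 0.819, 0.574, -0.0]
contact_force: [0.7, 0.3, 0.8]
gripper_width: 0.321
gripper_force: 24.7
```

Gripped at 27 mm, and I'm lifting it.

jog_arm(targets=[[0,0,-0.004,0,0,0,24],[0,0,-0.015,0,0,0,24],[0,0,-0.035,0,0,0,24],[0,0,-0.05,0,0,0,24],[0,0,-0.05,0,0,0,24]])

```text
time: 10.15
eef_pos: [0.6067, -0.0939, 0.1668]
eef_rot: [0.001, 0.819, 0.574, 0.001]
contact_force: [0.3, 0.1, -0.2]
gripper_width: 0.321
gripper_force: 24.6
```

```bash
python3 - <<'E'
from h import *
to(.4555,-.0957,.10,102.4)
d=pickle.load(open('side0.pkl','rb')); P=cloud(d); Q=P[250:300,225:270].reshape(-1,3); q=Q[(Q[:,2]>.018)&(Q[:,2]<.035)]; print(len(q),cv2.minAreaRect((q[:,:2]*1e3).astype(np.float32)),q.mean(0))
E
```

```text
now [ 0.6067 -0.0939  0.1668] yaw 70.0 t 10.15 F [ 0.3  0.1 -0.2] w 0.321 gf 25
shift [-0.0534 -0.1417  0.0664] rot [ 3.100e-03 -1.000e-04 -5.654e-01]
372 ((455.2690734863281, -96.75772094726562), (22.263273239135742, 70.21231842041016), 12.39365291595459) [ 0.4553236  -0.09873795  0.02530576]
```

jog_arm(targets=[[-0.005,-0.015,0,0,0,-0.06,24],[-0.018,-0.045,0.005,0,0,-0.18,24],[-0.03,-0.08,0.015,0.001,0,-0.33,24],[-0.043,-0.115,0.035,0.002,0,-0.46,24],[-0.05,-0.135,0.055,0.003,0,-0.55,24],[-0.053,-0.14,0.066,0.003,0,-0.565,24],[-0.053,-0.14,0.07,0.003,0,-0.565,24],[-0.053,-0.14,0.07,0.003,0,-0.565,24],[-0.053,-0.14,0.07,0.003,0,-0.565,24]])

```text
time: 11.28
eef_pos: [0.4567, -0.0957, 0.095]
eef_rot: [-0.001, 0.627, 0.779, -0.001]
contact_force: [-0.2, 0.4, 0.3]
gripper_width: 0.32
gripper_force: 24.7
```

```bash
python3 - <<'E'
from h import *
d=grab('side','s6'); cv2.imwrite('pics/s6c.png',cv2.resize(d['img'][190:310,190:310],(600,600)))
to(.4555,-.0962,.0365,102.4)
E
```

```text
now [ 0.4565 -0.0956  0.0949] yaw 102.4 t 11.32 F [ 0.2 -0.8 -0.9] w 0.320 gf 25
shift [-0.0004 -0.0009  0.0584] rot [-0.0029 -0.0014 -0.0005]
```

View pics/s6c.png

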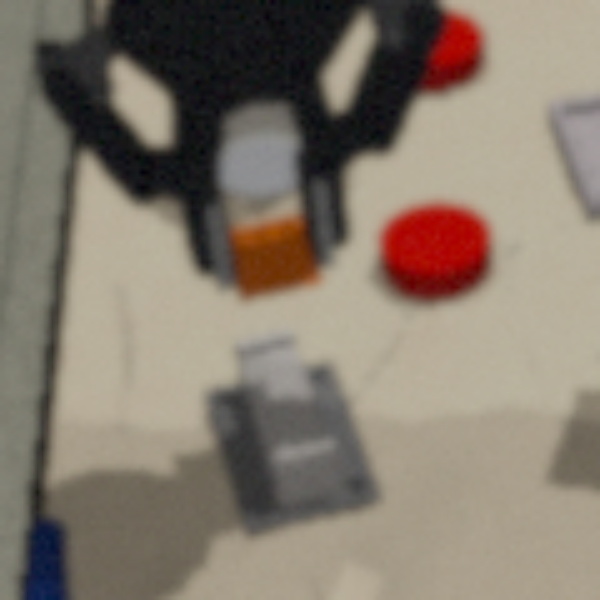

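The cassette (275,255) is held level and lined up with the bar (270,370). I'm lowering it.

jog_arm(targets=[[0,-0.001,0.025,-0.003,-0.001,0,24],[0,-0.001,0.045,-0.003,-0.001,0,24],[0,-0.001,0.055,-0.003,-0.001,0,24],[0,-0.001,0.058,-0.003,-0.001,0,24],[0,-0.001,0.059,-0.003,-0.001,0,24],[0,-0.001,0.06,-0.003,-0.001,0,24],[0,-0.001,0.06,-0.003,-0.001,0,24]])

```text
time: 12.2
eef_pos: [0.4542, -0.0956, 0.0346]
eef_rot: [-0.001, 0.627, 0.779, -0.0]
contact_force: [0.7, -0.0, 0.2]
gripper_width: 0.318
gripper_force: 24.7
```

jog_arm(targets=[[0,0,0.001,0,0,0,24],[0,0,0.0015,0,0,0,24],[0,0,0.0015,0,0,0,24]])

```text
time: 12.58
eef_pos: [0.4543, -0.0957, 0.0339]
eef_rot: [-0.001, 0.627, 0.779, -0.0]
contact_force: [-2.3, 1.0, 9.1]
gripper_width: 0.322
gripper_force: 25.6
```

jog_arm(targets=[[0,0,-0.0005,0,0,0,36],[0,0,-0.0005,0,0,0,45],[0,0,-0.0005,0,0,0,45],[0,0,-0.0005,0,0,0,45],[0,0,-0.015,0,0,0,45],[0,0,-0.05,0,0,0,55],[0,0,-0.1,0,0,0,65],[0,0,-0.14,0,0,0,65],[0,0,-0.14,0,0,0,65]])

```text
time: 13.7
eef_pos: [0.4575, -0.0967, 0.1776]
eef_rot: [0.004, 0.627, 0.779, 0.002]
contact_force: [-0.2, -0.9, -0.1]
gripper_width: 0.645
gripper_force: 0.0
```

```bash
python3 - <<'E'
from h import *
t=grab('top','t7'); s=grab('side','s7')
A=cv2.resize(s['img'][250:300,222:272],(400,400)); B=cv2.resize(s['img'][205:255,305:355],(400,400)); cv2.imwrite('pics/c7.png',np.hstack([A,B]))
P=cloud(s); Q=P[250:300,222:272]; h=s['img'][250:300,222:272].astype(int); q=Q[(h[...,2]-h[...,0]>60)&(Q[...,2]>.02)&(Q[...,2]<.05)]; print('cass',len(q),cv2.minAreaRect((q[:,:2]*1e3).astype(np.float32)),q.mean(0))
for n,d,(v0,v1,u0,u1) in(('top',t,(213,263,303,353)),('side',s,(205,255,305,355))):
    Q=cloud(d)[v0:v1,u0:u1].reshape(-1,3); q=Q[(Q[:,2]>.0985)&(Q[:,2]<.11)]
    print(n,len(q),cv2.minEnclosingCircle((q[:,:2]*1e3).astype(np.float32)),np.mean(q,0))
    q=Q[(Q[:,2]>.083)&(Q[:,2]<.093)]
    print(' lid',len(q),cv2.minAreaRect((q[:,:2]*1e3).astype(np.float32)))
to(.605,-.094,.15,70)
E
```

```text
cass 238 ((454.0138244628906, -92.49357604980469), (28.077232360839844, 48.43068313598633), 13.015142440795898) [ 0.45447166 -0.09554484  0.03094272]
top 440 ((606.4306640625, -93.81886291503906), 23.03916358947754) [ 0.60605983 -0.09374258  0.10294224]
 lid 242 ((604.559814453125, -94.75181579589844), (51.87677001953125, 51.72977066040039), 70.82947540283203)
side 405 ((606.5903930664062, -95.19891357421875), 23.685565948486328) [ 0.60572127 -0.09813934  0.104468  ]
 lid 286 ((604.022705078125, -97.95897674560547), (51.044715881347656, 52.69386672973633), 72.49998474121094)
now [ 0.4542 -0.0957  0.1736] yaw 102.4 t 13.80 F [ 0.1  0.3 -0.7] w 0.647 gf 0
shift [-0.0307  0.1477  0.0235] rot [-4.000e-04 -4.000e-04  5.651e-01]
```

View pics/c7.png

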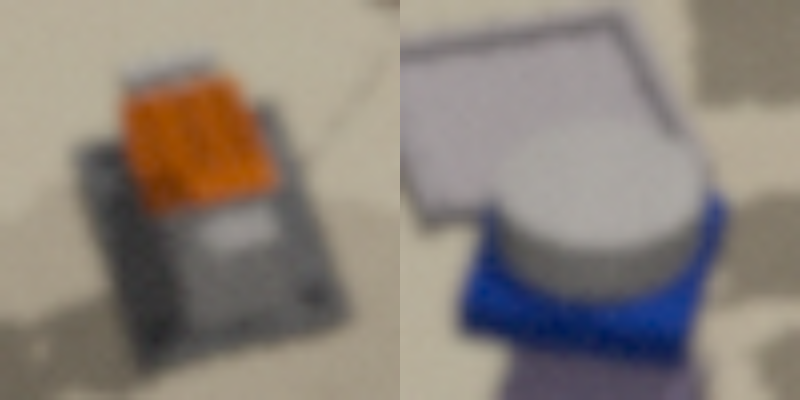

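The cassette lies on the bar between the stops (200,145). The tin is bare on the lid (600,190). Next is the tin.

jog_arm(targets=[[-0.005,0.025,0,0,0,0.1,65],[-0.012,0.06,0,0,0,0.25,65],[-0.02,0.1,0,0,0,0.4,65],[-0.028,0.135,0.015,0,0,0.53,65],[-0.0305,0.1487,0.025,0,0,0.565,65],[-0.0305,0.1487,0.05,0,0,0.565,65],[-0.0305,0.1487,0.068,0,0,0.565,65],[-0.0305,0.1487,0.072,0,0,0.565,65],[-0.0305,0.1487,0.072,0,0,0.565,65]], grip_force=30)

```text
time: 14.92
eef_pos: [0.6052, -0.0935, 0.1]
eef_rot: [-0.001, 0.819, 0.574, -0.001]
contact_force: [0.5, 0.2, 0.6]
gripper_width: 0.647
gripper_force: 0.0
```

```bash
python3 - <<'E'
from h import *
to(.606,-.094,.102,70)
t=grab('top','t8'); P=cloud(t); Q=P[290:345,300:352]; h=t['img'][290:345,300:352].astype(int)
q=Q[(h[...,2]-h[...,0]>60)&(Q[...,2]>.02)]; 
if len(q)>20:
    A=np.c_[q[:,:2]-q[:,:2].mean(0),np.ones(len(q))]; print(len(q),cv2.minAreaRect((q[:,:2]*1e3).astype(np.float32)),'plane',np.linalg.lstsq(A,q[:,2],rcond=None)[0])
E
```

```text
now [ 0.6052 -0.0935  0.1   ] yaw 70.0 t 14.93 F [0.5 0.2 0.6] w 0.647 gf 0
shift [-0.0002  0.0009 -0.002 ] rot [-0.0031 -0.0001 -0.0001]
```

jog_arm(targets=[[0,0.0005,-0.001,0,0,0,58],[0,0.0005,-0.001,0,0,0,50],[0,0.0005,-0.001,0,0,0,46],[0,0.0005,-0.001,0,0,0,46],[0,0.0005,-0.001,0,0,0,46]])

```text
time: 15.6
eef_pos: [0.6074, -0.094, 0.1031]
eef_rot: [0.0, 0.819, 0.574, 0.0]
contact_force: [-0.8, 0.1, 6.5]
gripper_width: 0.513
gripper_force: 31.0
```

jog_arm(targets=[[0,0,-0.003,0,0,0,46],[0,0,-0.012,0,0,0,46],[0,0,-0.03,0,0,0,46],[0,0,-0.045,0,0,0,46],[0,0,-0.045,0,0,0,46],[0,0,-0.045,0,0,0,46]])

```text
time: 16.35
eef_pos: [0.6061, -0.0937, 0.1466]
eef_rot: [-0.001, 0.819, 0.574, -0.0]
contact_force: [-0.1, 0.0, -0.6]
gripper_width: 0.52
gripper_force: 30.7
```

```bash
python3 - <<'E'
from h import *
to(.600,-.241,.08,70)
d=pickle.load(open('side0.pkl','rb')); P=cloud(d); z=cv2.medianBlur(np.nan_to_num(P[...,2]).astype(np.float32),5)
m=np.zeros(z.shape,np.uint8); m[305:362,308:370]=z[305:362,308:370]>.0055
c=max(cv2.findContours(m,0,1)[0],key=cv2.contourArea)[:,0]; q=P[c[:,1],c[:,0],:2]*1e3; q=q[np.isfinite(q).all(1)]; print(cv2.fitEllipse(q.astype(np.float32)))
d=pickle.load(open('top0.pkl','rb')); P=cloud(d)
e=cv2.HoughCircles(cv2.resize(d['img'][219:279,368:428,2],None,fx=6,fy=6,interpolation=2),3,1.5,200,param1=60,param2=20,minRadius=90,maxRadius=130); print(e)
u,v=368+e[0,0,0]/6-.4,219+e[0,0,1]/6-.4; a=np.array(d['attitude']); ray=R.from_quat(a[[1,2,3,0]]).apply([(u-d['cx'])/d['fx'],-(v-d['cy'])/d['fy'],-1]); print(d['xyz']+ray*(.007-d['xyz'][2])/ray[2])
E
```

```text
now [ 0.6061 -0.0937  0.1466] yaw 70.0 t 16.35 F [-0.1  0.  -0.6] w 0.520 gf 31
shift [-0.1405  0.0447  0.0664] rot [-0.002  -0.0003  0.0001]
((599.7910766601562, -245.3209686279297), (71.25794219970703, 71.53588104248047), 148.084716796875)
[[[186.75 192.75  96.3 ]]]
[ 0.59504468 -0.24490478  0.007     ]
```

jog_arm(targets=[[-0.015,0.005,0,0,0,0,46],[-0.045,0.014,0,0,0,0,46],[-0.085,0.027,0.015,0,0,0,46],[-0.12,0.038,0.045,-0.001,0,0,46],[-0.139,0.044,0.075,-0.002,0,0,46],[-0.1437,0.0444,0.085,-0.002,0,0,46],[-0.1437,0.0444,0.09,-0.002,0,0,46],[-0.1437,0.0444,0.09,-0.002,0,0,46],[-0.1437,0.0444,0.09,-0.002,0,0,46]])

```text
time: 17.48
eef_pos: [0.5998, -0.2434, 0.0576]
eef_rot: [0.001, 0.819, 0.574, 0.001]
contact_force: [0.3, -0.4, -0.9]
gripper_width: 0.518
gripper_force: 30.8
```

```bash
python3 - <<'E'
from h import *
d=grab('side','s9'); cv2.imwrite('pics/s9c.png',cv2.resize(d['img'][240:370,280:410],(600,600)))
to(.5985,-.244,.0195,70)
E
```

```text
now [ 0.5998 -0.2434  0.0576] yaw 70.1 t 17.52 F [ 0.3 -0.3 -0.8] w 0.518 gf 31
shift [-0.001  -0.0011  0.0381] rot [ 0.0021 -0.0001  0.0013]
```

View pics/s9c.png

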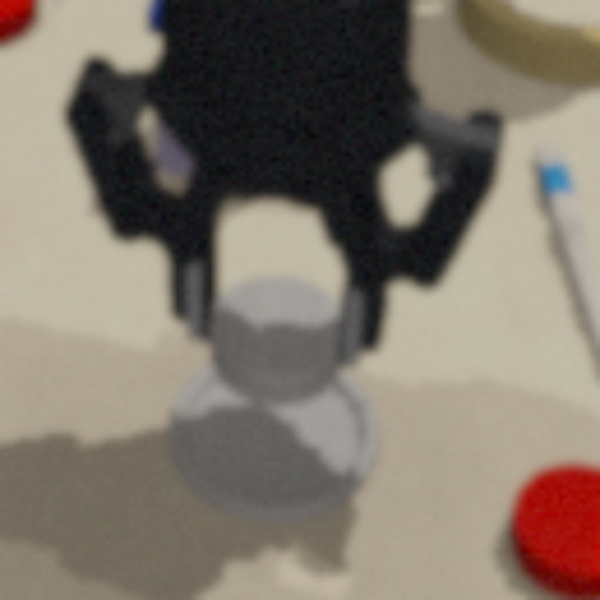

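The tin (278,340) is level above the holder (275,440). I'm lowering it.

jog_arm(targets=[[-0.001,-0.001,0.015,0.001,0,0,46],[-0.001,-0.001,0.028,0.001,0,0,46],[-0.001,-0.001,0.035,0.001,0,0,46],[-0.001,-0.001,0.037,0.001,0,0,46],[-0.001,-0.001,0.038,0.001,0,0,46],[-0.001,-0.001,0.038,0.001,0,0,46]])

```text
time: 18.27
eef_pos: [0.5977, -0.2446, 0.0185]
eef_rot: [-0.0, 0.819, 0.574, -0.0]
contact_force: [-0.2, 0.2, -1.0]
gripper_width: 0.518
gripper_force: 30.8
```

jog_arm(targets=[[0,0,0.001,0,0,0,46],[0,0,0.0015,0,0,0,46],[0,0,0.0015,0,0,0,46]])

```text
time: 18.65
eef_pos: [0.5979, -0.2447, 0.0181]
eef_rot: [-0.0, 0.819, 0.574, -0.0]
contact_force: [-1.7, 1.1, 5.1]
gripper_width: 0.518
gripper_force: 31.3
```

Seated, so I'll release and retreat.

jog_arm(targets=[[0,0,0,0,0,0,56],[0,0,0,0,0,0,62],[0,0,0,0,0,0,62],[0,0,0,0,0,0,62],[0,0,-0.015,0,0,0,62],[0,0,-0.05,0,0,0,65],[0,0,-0.1,0,0,0,72],[0,0,-0.15,0,0,0,72],[0,0,-0.15,0,0,0,72]])

```text
time: 19.77
eef_pos: [0.6018, -0.2466, 0.1745]
eef_rot: [0.005, 0.819, 0.574, 0.003]
contact_force: [0.1, 0.4, -0.6]
gripper_width: 0.722
gripper_force: 0.0
```

```bash
python3 - <<'E'
from h import *
t=grab('top','t10'); s=grab('side','s10')
A=cv2.resize(s['img'][240:370,220:380],(640,520)); cv2.imwrite('pics/c10.png',A)
for n,d,(v0,v1,u0,u1) in(('top',t,(210,270,300,356)),('side',s,(215,275,305,355))):
    Q=cloud(d)[v0:v1,u0:u1].reshape(-1,3); q=Q[(Q[:,2]>.082)&(Q[:,2]<.096)]
    print(n,len(q),cv2.minAreaRect((q[:,:2]*1e3).astype(np.float32)),q.mean(0))
P=cloud(t); Q=P[290:345,300:352]; h=t['img'][290:345,300:352].astype(int)
q=Q[(h[...,2]-h[...,0]>60)&(Q[...,2]>.02)]; A=np.c_[q[:,:2]-q[:,:2].mean(0),np.ones(len(q))]; print('cass',len(q),cv2.minAreaRect((q[:,:2]*1e3).astype(np.float32)),'plane',np.linalg.lstsq(A,q[:,2],rcond=None)[0])
to(.6045,-.0945,.15,70.4)
E
```

```text
top 706 ((604.7584228515625, -94.693603515625), (51.846309661865234, 52.15412902832031), 70.2367935180664) [ 0.60432233 -0.09475318  0.08692364]
side 471 ((608.7603759765625, -98.68514251708984), (53.020835876464844, 42.29490661621094), 72.02355194091797) [ 0.61016274 -0.10108503  0.08851559]
cass 276 ((455.24871826171875, -95.72405242919922), (28.042816162109375, 39.94502258300781), 13.14234447479248) plane [-3.16693123e-05 -1.17812428e-02  2.86481836e-02]
now [ 0.5981 -0.2448  0.1687] yaw 70.0 t 19.88 F [-0.1  0.8  0.7] w 0.718 gf 0
shift [ 0.1434 -0.0454  0.0186] rot [ 0.0017  0.0001 -0.0069]
```

View pics/c10.png

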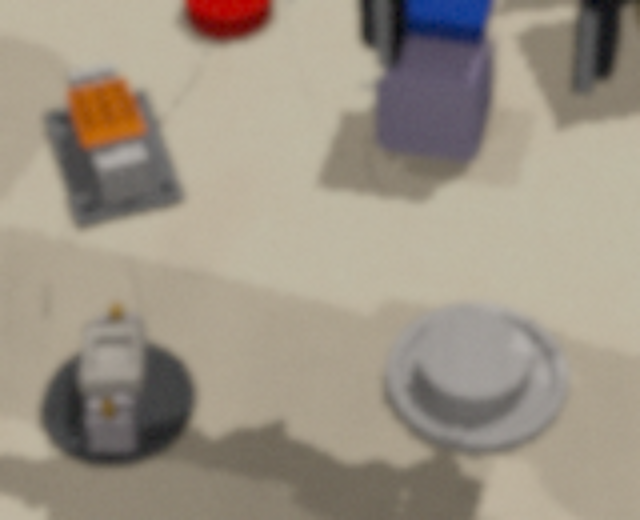

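The mould (113,355), cassette (107,110) and tin (470,365) are all seated. Last is the jar.

jog_arm(targets=[[0.03,-0.01,0,0,0,0,72],[0.075,-0.024,0,0,0,0,72],[0.12,-0.038,0,0.001,0,0,72],[0.14,-0.0445,0.005,0.002,0,-0.004,72],[0.1434,-0.0455,0.018,0.002,0,-0.004,72],[0.1434,-0.0455,0.03,0.002,0,-0.004,72],[0.1434,-0.0455,0.06,0.002,0,-0.004,72],[0.1434,-0.0455,0.09,0.002,0,-0.004,72],[0.1434,-0.0455,0.11,0.002,0,-0.004,72],[0.1434,-0.0455,0.114,0.002,0,-0.004,72],[0.1434,-0.0455,0.114,0.002,0,-0.004,72]], grip_force=40)

```text
time: 21.25
eef_pos: [0.604, -0.0947, 0.0529]
eef_rot: [-0.001, 0.818, 0.575, -0.001]
contact_force: [-0.4, -0.1, 0.3]
gripper_width: 0.724
gripper_force: 0.0
```

jog_arm(targets=[[0,0,0,0,0,0,66],[0,0,0,0,0,0,62],[0,0,0,0,0,0,58],[0,0,0,0,0,0,54],[0,0,0,0,0,0,54],[0,0,0,0,0,0,54]])

```text
time: 22.0
eef_pos: [0.6047, -0.0942, 0.0542]
eef_rot: [-0.001, 0.818, 0.575, -0.0]
contact_force: [-0.6, 1.4, 6.1]
gripper_width: 0.606
gripper_force: 42.7
```

jog_arm(targets=[[0,0,-0.003,0,0,0,54],[0,0,-0.01,0,0,0,54],[0,0,-0.02,0,0,0,54],[0,0,-0.03,0,0,0,54],[0,0,-0.035,0,0,0,54],[0,0,-0.035,0,0,0,54],[0,0,-0.035,0,0,0,54]])

```text
time: 22.88
eef_pos: [0.6035, -0.0941, 0.0877]
eef_rot: [-0.002, 0.818, 0.575, -0.001]
contact_force: [-0.7, -0.1, -2.3]
gripper_width: 0.604
gripper_force: 42.2
```

```bash
python3 - <<'E'
from h import *
to(.6115,.0664,.09,97.6)
d=grab('side','s11')
d=pickle.load(open('side0.pkl','rb')); P=cloud(d)
d=pickle.load(open('top0.pkl','rb')); g=cv2.cvtColor(d['img'],6)
cv2.imwrite('pics/c11.png',cv2.resize(np.hstack([d['img'][210:270,221:281],pickle.load(open('s11.pkl','rb'))['img'][185:305,290:410][::2,::2]*0+cv2.resize(pickle.load(open('s11.pkl','rb'))['img'][185:305,290:410],(60,60),interpolation=3)]),(800,400),interpolation=2))
E
```

```text
now [ 0.6035 -0.0941  0.0877] yaw 70.2 t 22.88 F [-0.7 -0.1 -2.3] w 0.604 gf 42
shift [ 0.1538 -0.0468 -0.0021] rot [-0.0034 -0.001  -0.4777]
```

View pics/c11.png

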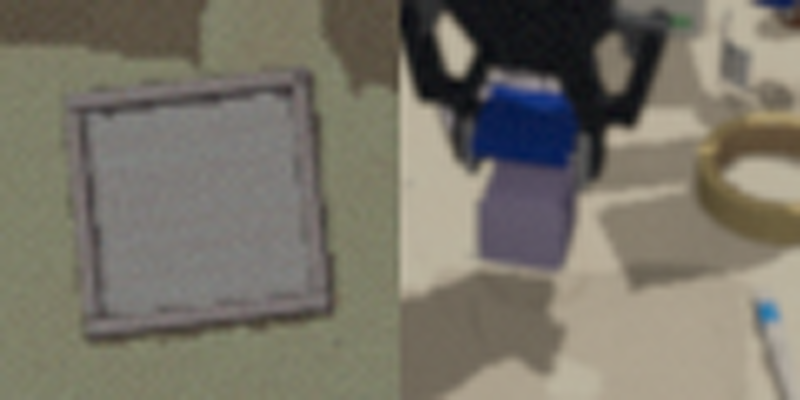

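The tray corners in the crop agree with (0.6115, 0.066) and a yaw of about 7°. The jar hangs upright at (525,180).

jog_arm(targets=[[0.01,-0.003,0,0,0,-0.04,54],[0.03,-0.009,0,-0.001,0,-0.1,54],[0.055,-0.017,0,-0.001,0,-0.18,54],[0.08,-0.025,0,-0.002,0,-0.26,54],[0.105,-0.033,0,-0.002,-0.001,-0.34,54],[0.13,-0.04,0,-0.003,-0.001,-0.41,54],[0.146,-0.0445,0,-0.003,-0.001,-0.455,54],[0.152,-0.0464,0,-0.003,-0.001,-0.472,54],[0.1538,-0.0468,0,-0.003,-0.001,-0.474,54],[0.1538,-0.0468,0,-0.003,-0.001,-0.474,54],[0.1538,-0.0468,0,-0.003,-0.001,-0.474,54]])

```text
time: 24.3
eef_pos: [0.6118, 0.0656, 0.088]
eef_rot: [0.0, 0.66, 0.751, -0.0]
contact_force: [0.3, -0.4, -1.9]
gripper_width: 0.602
gripper_force: 42.1
```

```bash
python3 - <<'E'
from h import *
to(.6115,.0664,.06,97.4)
d=grab('side','s12'); cv2.imwrite('pics/c12.png',cv2.resize(d['img'][140:240,270:370],(600,600)))
E
```

```text
now [0.6118 0.0656 0.088 ] yaw 97.3 t 24.30 F [ 0.3 -0.4 -1.9] w 0.602 gf 42
shift [ 0.0009 -0.0002  0.028 ] rot [-0.0001  0.0002 -0.0012]
```

View pics/c12.png

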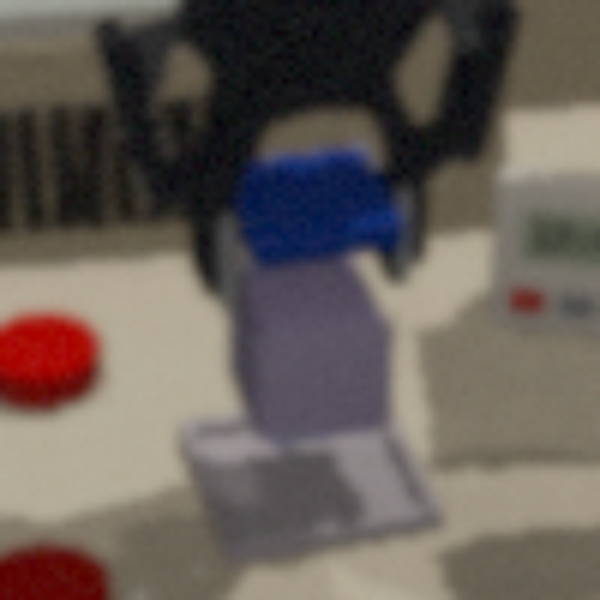

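The jar (310,350) is square over the tray (310,490). I'm lowering it.

jog_arm(targets=[[0.001,0,0.006,0,0,0,54],[0.001,0,0.014,0,0,0,54],[0.001,0,0.021,0,0,0,54],[0.001,0,0.026,0,0,0,54],[0.001,0,0.028,0,0,0,54],[0.001,0,0.029,0,0,0,54],[0.001,0,0.029,0,0,0,54]])

```text
time: 25.22
eef_pos: [0.6119, 0.0674, 0.0592]
eef_rot: [0.0, 0.66, 0.751, 0.0]
contact_force: [-0.3, 0.3, -2.2]
gripper_width: 0.604
gripper_force: 42.1
```

jog_arm(targets=[[0,0,0.001,0,0,0,54],[0,0,0.002,0,0,0,54],[0,0,0.002,0,0,0,54]])

```text
time: 25.6
eef_pos: [0.6118, 0.0673, 0.0572]
eef_rot: [0.0, 0.66, 0.751, 0.0]
contact_force: [0.1, 0.2, -1.5]
gripper_width: 0.609
gripper_force: 42.2
```

jog_arm(targets=[[0,0,0.0007,0,0,0,54],[0,0,0.0013,0,0,0,54],[0,0,0.0013,0,0,0,54]])

```text
time: 25.98
eef_pos: [0.6119, 0.0673, 0.0572]
eef_rot: [0.0, 0.66, 0.751, -0.0]
contact_force: [-2.7, 0.0, 6.3]
gripper_width: 0.604
gripper_force: 43.1
```

Contact. I'll open gently and go straight up.

jog_arm(targets=[[0,0,-0.0005,0,0,0,62],[0,0,-0.0005,0,0,0,68],[0,0,-0.0005,0,0,0,73],[0,0,-0.0005,0,0,0,73],[0,0,-0.0005,0,0,0,73],[0,0,-0.02,0,0,0,73],[0,0,-0.05,0,0,0,73],[0,0,-0.09,0,0,0,73],[0,0,-0.13,0,0,0,73],[0,0,-0.15,0,0,0,73],[0,0,-0.15,0,0,0,73]])

```text
time: 27.35
eef_pos: [0.6131, 0.0674, 0.2083]
eef_rot: [0.002, 0.66, 0.751, 0.002]
contact_force: [0.1, -1.0, -0.6]
gripper_width: 0.736
gripper_force: 0.0
```

jog_arm(targets=[[-0.04,0.01,0,0,0,0,73],[-0.09,0.02,0,0,0,0,73],[-0.14,0.02,0,0,0,0,73],[-0.17,0.02,0,0,0,0,73],[-0.17,0.02,0,0,0,0,73],[-0.17,0.02,0,0,0,0,73]])

```text
time: 28.1
eef_pos: [0.6522, -0.0979, 0.2038]
eef_rot: [-0.002, 0.66, 0.751, -0.001]
contact_force: [-0.5, 0.2, -0.1]
gripper_width: 0.728
gripper_force: 0.0
```

```bash
python3 - <<'E'
from h import *
t=grab('top','t13'); s=grab('side','s13')
A=cv2.resize(t['img'][160:360,190:440],(400,320)); B=cv2.resize(s['img'][150:370,190:430],(400,367))[:320]; cv2.imwrite('pics/c13.png',np.hstack([A,B]))
Q=cloud(t)[205:270,215:290].reshape(-1,3); q=Q[(Q[:,2]>.083)&(Q[:,2]<.1)]
A=np.c_[q[:,:2]-q[:,:2].mean(0),np.ones(len(q))]; print(cv2.minAreaRect((q[:,:2]*1e3).astype(np.float32)),np.linalg.lstsq(A,q[:,2],rcond=None)[0])
to(0,0,0,0)
E
```

```text
((611.556396484375, 72.90896606445312), (52.61334991455078, 39.68235778808594), 5.8987202644348145) [ 0.00203456 -0.01067914  0.08992853]
now [ 0.6527 -0.0973  0.2047] yaw 97.5 t 28.20 F [ 0.  -0.1 -0.6] w 0.731 gf 0
shift [ 0.181  -0.6342  0.206 ] rot [-2.200e-03  7.000e-04  1.701e+00]
```

View pics/c13.png

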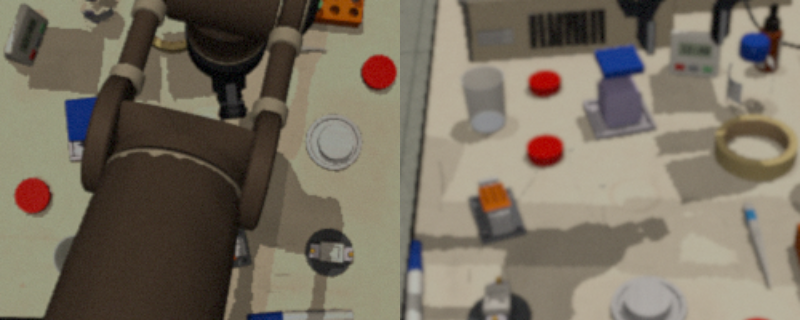

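The picture shows the jar upright in the tray (620,95), with the tin, cassette and mould seated. The beaker (485,100) and forceps (758,240) have not moved. I'm handing the job in.

```bash
python3 -c "
from workcell import env
print(env.finish_job())"
```

```text
the job is handed in; nothing more can be done
None
```

I took the pile apart from the top down and put away the mould, cassette, tin and jar in that order; the last pictures show each one seated and the jar upright, with the beaker and forceps looking undisturbed, and I handed the job in at about 28 s with no verdict returned.

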